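Scoop up dropped tube caps and put them on the balance

TASK

Three blue tube caps have fallen on the bench in front of the white tube rack. Draw the scoop out of its holder by the black handle end, lay it flat on the bench and let go of it, then take it again by its orange upright grip, push it along the bench so that the rack's front face drives all three caps onto the pan, without ramming the rack, and lift them clear by the orange grip. Set the loaded scoop down gently in the middle of the balance's steel plate, let go with all three caps still in the pan, and leave the dish, the vial, the stopper and the red-lidded jar that stand nearby where they are.

Things in the scene. Friction and masses are not known exactly. Their poses are not given: they have to be found in the camera images.
- scoop: the scoop, 0.26 kg (+-15 %): flat aluminium pan, orange upright grip behind it, black handle bar behind that. Origin: underside of the pan's back edge, mid-width; x forward to the lip, y left, z up. Centre of mass near x = 5 mm. At the start it lies in the holder lip down, its x axis 45 degrees below level, its underside on a sloping plate, lip on a stop
- scoop_tab (a point): centre of the black handle end, at x = -100, y = 0, z = 30 mm of the scoop; axes as the scoop's; about 154 mm above the bench at the start. The bar spans x = -125 to -53 mm, is 18 mm wide (y), z = 21 to 39 mm; a small foot under its end reaches z = 0, so the scoop lies level on a flat surface
- scoop_fin (a point): grip point of the orange upright grip, at x = -30, y = 0, z = 40 mm of the scoop; axes as the scoop's. The grip is a block from x = -53 to -3 mm, 18 mm wide (y), z = 2 to 58 mm
- scoop_pan (a point): middle of the pan on its polished floor, at x = 30, y = 0, z = 3 mm of the scoop. The pan is 124 mm wide (118 inside), from x = 0 to the lip at x = 60 mm; the floor is 3 mm thick and tapers over its last 16 mm to a thin lip; side walls 22 mm high from x = -3 to 47 mm, back wall 26 mm high
- holder: fixed holder; origin on the bench, 62 mm below the stored scoop's origin; x is the stored scoop's heading, z up. A 10 mm steel bar along y (posts at y = +-80 mm) at x = 27, z = 131 mm runs 5 mm clear over the orange grip, which cannot be taken there. The scoop comes out backwards along its own sloping x axis; after 75 mm it can be lifted past the bar
- rack_face (a point): foot of the white tube rack's front face, at mid-length, on the bench. Rack bolted down, 230 mm long (y), 36 mm high, 70 mm deep; capped tubes on it reach 82 mm, 32 mm or more behind the face. x points into the rack, square to the face, y along it, z up. The face is the wall to push against; pressing on it with over 70 N is ramming
- balance_top (a point): centre of the balance's steel plate, on its top, 60 mm above the bench; plate 170 (x) by 180 mm (y), fixed, rigid; a black display strip on its +x side lies lower than the plate. Pressing on it with over 70 N is banging
- cap0_mid (a point): centre of a blue cap: disc 28 mm across, 14 mm high, 12 g, lower edge chamfered 2 mm; lies flat on the bench, its centre 16 to 60 mm in front of the rack face and within 37 mm to either side of rack_face
- cap1_mid (a point): centre of a blue cap: disc 28 mm across, 14 mm high, 12 g, lower edge chamfered 2 mm; lies flat on the bench, its centre 16 to 60 mm in front of the rack face and within 37 mm to either side of rack_face
- cap2_mid (a point): centre of a blue cap: disc 28 mm across, 14 mm high, 12 g, lower edge chamfered 2 mm; lies flat on the bench, its centre 16 to 60 mm in front of the rack face and within 37 mm to either side of rack_face
- jar: small white jar with red lid, 40 mm across, 55 mm high; loose bystander, origin at its foot: leave it alone
- dish: low clear dish, 60 mm across, 18 mm high; loose bystander, origin at its foot: leave it alone
- vial: small clear vial with black cap, 28 mm across, 50 mm high; loose bystander, origin at its foot: leave it alone
- stopper: grey rubber stopper, 38 mm across at its wider top, 28 mm high; loose bystander, origin at its foot: leave it alone
- rack: the same tube rack; origin and axes as rack_face
- balance: the same balance; origin on the bench below balance_top, axes as balance_top
Not all that is in view belongs to the job. Of the things like the scoop, leave any that is green; of the rest the larger one is meant.

How it is judged:
By the outcome, as a careful person would: the job done as asked, in the order asked, and still so for the second after the job is handed in, with the robot touching nothing.
It also fails if it takes over 67 s, if anything falls off the work surface, if the arm or the gripper's body presses on something with over 40 N, if the wrist force passes 120 N, or if a joint passes its speed limit or range.

ROBOT

A 7-joint arm with a two-finger parallel gripper is mounted at the origin on the work surface. World frame = base frame: x ahead of the robot, y to its left, z up, the work surface at z = 0. Lengths are in m, angles in rad, forces in N, time in s.
With the tool pointing down it reaches from about 0.425 to 0.925 m from the base axis. Payload 6.8 kg.
Tool frame: the origin (TCP) lies midway between the tips of the shut fingers; the grasp point (between the pads) lies 19 mm behind it (grip_point_offset is the distance from the TCP to the grasp point, in m); y points along the fingers, x is the direction in which the jaws open and shut, and the axes are right-handed (so a half turn about y gives the same grasp; the last joint's range is limited). The gripper opens to 85 mm and grips with 20 to 120 N. Pads are 22 mm wide; open, the fingers measure 114 mm over their backs; the gripper's body (76 mm by 85 mm) begins 54 mm behind the grasp point. The pads swing forward as they close: fully open they stand 13 mm farther back than shut.
Start: joints at [-0.108, 0.477, 0.022, 1.555, -0.011, 1.109, -0.083], TCP at [0.675, 0, 0.231] pointing down, gripper open.
Joint ranges: [-2.96, 2.96], [-0.34, 2.1], [-1.41, 1.46], [0.24, 2.44], [-1.37, 4.51], [0.17, 1.92], [-2.96, 2.96]. Speed limits (rad/s): [2.39, 2.39, 3.14, 3.14, 3.14, 3.14, 3.14].

INTERFACE

Orientations are given as a unit quaternion [w, x, y, z].
In Python, from station import get_obs, read_camera, hand_in, grip_point_offset gives the robot as it stands.
- The arm moves only by the tool play_rows, never from a script. Its argument "increments" is a list of rows, each a list of 2 entries, a list of its own where there are three numbers: the shift along the tool's x, y, z in m, then the turn, a rotation vector about the tool's x, y, z in degrees. In form: [[[tx, ty, tz], [ax, ay, az]], ...]. A call has 1 to 20 rows; each row shifts and turns the commanded pose from where the row before left it, along the tool's axes as they then stand; what a row does not reach is not made up. A row lasts 1/12 s, in which the tool goes at most 41.7 mm and 7.16 degrees, less where a joint would pass 70% of its speed; a pose out of reach is approached as far as the arm can. A call with a gripper value outside its range is refused whole. "gripper" is the finger opening in m, from 0 to 0.0854, set as the call begins (left out, the last holds). The fingers move at their own pace and stop on an object; "grip_force" is the grip in N (left out, the last holds). Time passes only in rows, so rows that do not move let the fingers close. It gives the time, the measured TCP pose, the force and the opening at its end, in the units of the state.
- get_obs(): the state, without advancing time (a new reading comes with each control period).
- read_camera(name): name is "scene" or "side" or "wrist"; returns a dict with "color" (400x640x3 uint8, red, green, blue), "range_z" (400x640 float32, m along the optical axis (not along the pixel's ray), 0 where there is no reading), "intrinsics" (3x3 intrinsics, pixels), "R" (3x3) and "t" (3): a world point X has camera coordinates R X + t; the wrist camera has in their place "hand_eye" (4x4, takes a point from camera to tool coordinates, whose origin is the TCP and whose axes are the tool frame's). Camera axes: x right, y down, z forward; pixel columns grow to the right and rows downward; lengths in m; the calibration is good to about 2 mm. A picture is of the moment at which its call begins: read the wrist's pose just before it.
- hand_in(): hands the job in, once; it reports no verdict.
The state is a dict: "t": time; "q": joint angles; "joint_vel": joint speeds; "joint_torque": joint torques, N m; "eef_pos": TCP position; "tool_rot": TCP orientation; "contact_force": force on the tool from outside, world axes, zero at the start; "torque": the same for the moment, N m; "gripper_width": opening from 0.0 (shut) to 1.0 (fully open).
Only numpy, scipy, OpenCV 4.12 (cv2) and the standard library are available. Lean on these libraries where they do the work, as an engineer would, in place of code of your own. Each camera call takes 0.05 s, during which the arm holds its last target. There are 200 camera calls.

## Working session

There is one attempt and no reset: what is moved stays moved. The work goes in short steps, Python scripts to look and compute and a tool call to move; the robot and the scene stay as the last step left them, time stands still between calls to the robot, and variables do not carry over. Pictures are saved under pics/ and viewed, about 8 in all and at most 12, crops included, and the job is handed in when it is done.

Besides the shell and the picture viewer there is one more tool, called after "Emit:" by a JSON object that holds its "name" and its "arguments", one argument or row to a line. play_rows: Moves the arm, as the interface text tells. Its arguments: {"type":"object","properties":{"increments":{"type":"array","items":{"type":"array"}},"gripper":{"type":"number"},"grip_force":{"type":"number"}},"required":["increments"]}

```bash
mkdir -p pics; ls
python3 - <<'E'
from station import *
import cv2,numpy as np
o=get_obs();print(o, grip_point_offset)
for n in("scene","side","wrist"):
    c=read_camera(n);np.savez(f"{n}0.npz",**c);cv2.imwrite(f"pics/{n}0.png",c["color"][...,::-1])
    print(n,c["intrinsics"].tolist(),[np.round(c[k],3).tolist() for k in("R","t","hand_eye") if k in c])
E
```

```text
pics
{'t': 0.0, 'q': array([-0.10811886,  0.4778086 ,  0.02235831,  1.55648234, -0.01149431,
        1.10928714, -0.08310698]), 'joint_vel': array([0.00064163, 0.00107253, 0.00175056, 0.00127272, 0.00144135,
       0.00191937, 0.00150273]), 'joint_torque': array([-5.45967814e-04, -5.96443820e+01,  1.60769675e+00, -2.81194621e+01,
        1.24063640e-02,  9.39900521e-03,  2.20753498e-05]), 'eef_pos': array([ 6.74394913e-01, -1.68142597e-05,  2.30307339e-01]), 'tool_rot': array([-7.07052598e-01,  7.07160355e-01, -6.47530981e-04, -6.61104208e-04]), 'contact_force': array([ 0.89601213,  0.46914424, -0.27657436]), 'torque': array([-0.05697029, -0.04463608,  0.04312264]), 'gripper_width': 1.0023024397544686} 0.0187
scene [[360.87810750397966, 0.0, 320.19398191940707], [0.0, 360.87810750397966, 200.2452831557319], [0.0, 0.0, 1.0]] [[[0.411, 0.911, -0.02], [0.563, -0.271, -0.781], [-0.717, 0.31, -0.624]], [-0.207, -0.196, 1.47]]
side [[414.5027856446535, 0.0, 316.40127883287795], [0.0, 414.5027856446535, 200.13861911835656], [0.0, 0.0, 1.0]] [[[0.972, -0.236, 0.005], [-0.148, -0.627, -0.765], [0.183, 0.743, -0.644]], [-0.48, 0.162, 1.008]]
wrist [[313.8375519675096, 0.0, 320.17481349227126], [0.0, 313.8375519675096, 199.43037293355735], [0.0, 0.0, 1.0]] [[[1.0, 0.001, -0.001, -0.001], [0.001, -0.296, 0.955, -0.143], [0.001, -0.955, -0.296, 0.076], [0.0, 0.0, 0.0, 1.0]]]
```

View pics/scene0.png

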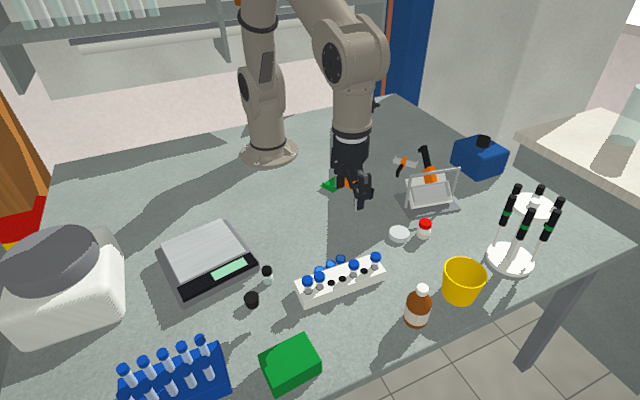

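View pics/side0.png

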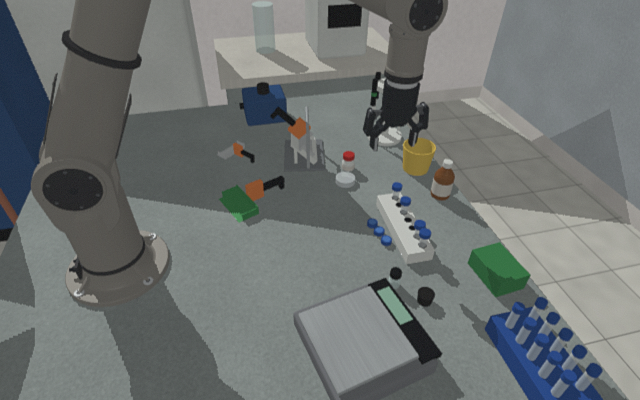

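Scene: target candidates are a green scoop (side ~(240,203)), a small orange/grey scoop lying flat (side ~(235,152)), and a scoop in the holder (side ~(297,130), scene ~(428,165)). The rack is at side (405,228), the caps at (372–387,223–240), and the balance at (370,340). I'll merge the depth into a top-down map.

```bash
cat > h.py <<'E'
import numpy as np,cv2
def cloud(c,T=None):
    z=c["range_z"];K=c["intrinsics"];v,u=np.mgrid[:400,:640]
    P=np.stack([(u-K[0,2])*z/K[0,0],(v-K[1,2])*z/K[1,1],z],-1)
    if T is None: P=(P-c["t"])@c["R"]
    else: P=P@T[:3,:3].T+T[:3,3]
    P[z==0]=np.nan
    return P
def mask(c,lo,hi): return cv2.inRange(cv2.cvtColor(c["color"],cv2.COLOR_RGB2HSV),lo,hi)>0
E
python3 - <<'E'
from h import *
W=np.zeros((600,800,3),np.uint8);H=np.full((600,800),-1.)
for n in("side","scene"):
    c=np.load(n+"0.npz");P=cloud(c);C=c["color"].reshape(-1,3);P=P.reshape(-1,3)
    k=np.isfinite(P[:,0])&(P[:,2]<.25)&(P[:,2]>-.03)
    P=P[k];C=C[k]
    # x up .2..1.0 ; y left -.55...55
    r=((1.0-P[:,0])/.0014).astype(int);q=((.5-P[:,1])/.0014).astype(int)
    for a in np.argsort(P[:,2]):
        if 0<=r[a]<598 and 0<=q[a]<798 and P[a,2]>=H[r[a],q[a]]-.003:
            W[r[a]:r[a]+2,q[a]:q[a]+2]=C[a];H[r[a]:r[a]+2,q[a]:q[a]+2]=P[a,2]
for i in range(0,8):
  rr=int((1.0-(.2+.1*i))/.0014); cv2.putText(W,f"x{.2+.1*i:.1f}",(0,rr),0,.35,(255,255,0));cv2.line(W,(0,rr),(10,rr),(255,255,0))
for i in range(-5,6):
  qq=int((.5-.1*i)/.0014); cv2.putText(W,f"y{.1*i:.1f}",(qq,10),0,.35,(255,255,0));cv2.line(W,(qq,0),(qq,6),(255,255,0))
cv2.imwrite("pics/top0.png",W[...,::-1])
E
```

```text
(no output)
```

View pics/top0.png

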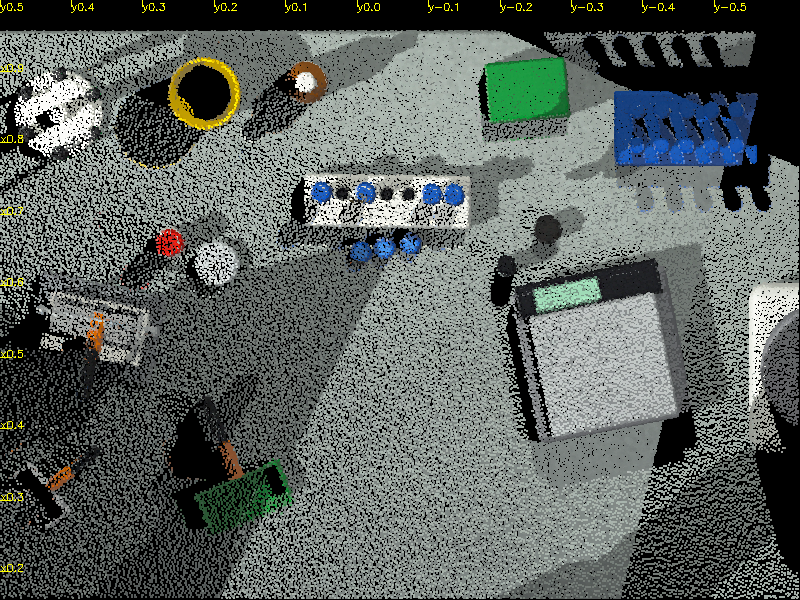

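Run:
```python
from h import *
np.set_printoptions(precision=4,suppress=True)
C={n:np.load(n+"0.npz") for n in("side","scene")}
for n,c in C.items():
    P=cloud(c);print("==",n)
    def sel(m,x0,x1,y0,y1,z0,z1):
        k=m&(P[...,0]>x0)&(P[...,0]<x1)&(P[...,1]>y0)&(P[...,1]<y1)&(P[...,2]>z0)&(P[...,2]<z1);return P[k]
    al=np.ones((400,640),bool)
    b=sel(al,.2,.6,-.1,.1,-.02,.02);print("bench z",np.median(b[:,2]))
    org=mask(c,(3,120,60),(20,255,255));blu=mask(c,(100,120,50),(125,255,255));blk=mask(c,(0,0,0),(180,255,55))
    o=sel(org,.45,.65,.3,.45,.03,.25);print("orange",len(o),o.mean(0),o.min(0),o.max(0))
    d=sel(blk,.4,.52,.3,.45,.1,.25);print("black",len(d),d.mean(0),d.min(0),d.max(0))
    o=np.r_[o,d]; 
    u,s,vt=np.linalg.svd(o-o.mean(0));print("axis",vt[0],"yaw",np.degrees(np.arctan2(*(vt[0][1::-1]*np.sign(vt[0][0])))))
    # rack face : white, top edge
    hsv=cv2.cvtColor(c["color"],cv2.COLOR_RGB2HSV)
    w=sel((hsv[...,1]<60)&(hsv[...,2]>110),.66,.78,-.16,.11,.030,.042)
    if len(w):
        hull=w[:,:2].astype(np.float32);print("rack top",cv2.minAreaRect(hull*1000),np.median(w[:,2]))
    # caps
    k=blu&(P[...,0]<.69)&(P[...,0]>.6)&(abs(P[...,1])<.1)&(P[...,2]<.03)&(P[...,2]>.011)
    nl,L,st,ce=cv2.connectedComponentsWithStats(k.astype(np.uint8))
    q=P[k];_,lab,cc=cv2.kmeans(q[:,:2].astype(np.float32),3,None,(3,50,1e-5),5,2)
    for i in range(3):
        e=q[lab[:,0]==i];print("cap",cc[i],cv2.minEnclosingCircle((e[:,:2]*1000).astype(np.float32)),np.median(e[:,2]),len(e))
    p=sel(al,.3,.75,-.5,-.1,.054,.066)
    r=cv2.minAreaRect((p[:,:2]*1000).astype(np.float32));print("plate",r,np.median(p[:,2]))
    for nm,(x,y,rr) in dict(jar=(.65,.275,.035),dish=(.625,.21,.04),vial=(.62,-.19,.025),stop=(.67,-.25,.03)).items():
        e=sel(al,x-rr,x+rr,y-rr,y+rr,.012,.07)
        if len(e):print(nm,(e.min(0)+e.max(0))/2,e.min(0),e.max(0))
    e=sel((hsv[...,1]<60)&(hsv[...,2]>140),.5,.65,.25,.5,.118,.15)
    if len(e): print("bar",cv2.fitLine(e[:,:2].astype(np.float32),2,0,.01,.01).ravel(),e.min(0),e.max(0))
```

```text
== side
bench z -4.529006673291904e-05
orange 235 [0.5223 0.364  0.108 ] [0.4909 0.3555 0.0711] [0.5577 0.3823 0.1388]
black 179 [0.4769 0.3751 0.151 ] [0.4397 0.3619 0.1184] [0.5128 0.3949 0.1784]
axis [-0.723   0.1786  0.6673] yaw -13.873958626639514
rack top ((718.289794921875, -41.35418701171875), (233.54161071777344, 71.00752258300781), 89.08304595947266) 0.03573162210652553
cap [ 0.6458 -0.0065] ((647.7392578125, -5.30860710144043), 14.948665618896484) 0.014246762357189548 59
cap [ 0.6589 -0.0757] ((660.373779296875, -76.69014739990234), 15.145981788635254) 0.013931002230811187 68
cap [ 0.6523 -0.0392] ((654.1242065429688, -37.770999908447266), 14.638895034790039) 0.014000554158912505 64
plate ((587.7366333007812, -305.13604736328125), (425.3277587890625, 237.9965362548828), 27.516815185546875) 0.060151736835805235
jar [0.6595 0.2613 0.0356] [0.6387 0.2402 0.0131] [0.6802 0.2825 0.0581]
dish [0.6329 0.2103 0.0344] [0.6012 0.1707 0.0122] [0.6645 0.2499 0.0567]
vial [ 0.6278 -0.2047  0.0342] [ 0.6141 -0.2149  0.0141] [ 0.6415 -0.1945  0.0542]
stop [ 0.6788 -0.2637  0.0219] [ 0.65
[... 654 characters left out ...]
5, -4.6460795402526855), 14.576923370361328) 0.013506449980514913 64
cap [ 0.6562 -0.0732] ((658.8003540039062, -72.24061584472656), 12.817535400390625) 0.013838528974378737 39
plate ((595.6232299804688, -301.3670349121094), (431.73052978515625, 231.84002685546875), 26.135757446289062) 0.059566111668544044
jar [0.6621 0.2622 0.0349] [0.6431 0.2436 0.0121] [0.681  0.2808 0.0577]
dish [0.6338 0.21   0.0336] [0.6029 0.1701 0.0121] [0.6647 0.25   0.055 ]
vial [ 0.6296 -0.2042  0.0321] [ 0.6163 -0.2149  0.0123] [ 0.6428 -0.1934  0.052 ]
stop [ 0.6797 -0.263   0.0213] [ 0.661  -0.2796  0.0121] [ 0.6983 -0.2465  0.0304]
bar [0.1765 0.9843 0.552  0.3626] [0.5374 0.2846 0.1184] [0.5712 0.4488 0.1373]
```

Run:
```python
from h import *
np.set_printoptions(precision=4,suppress=True)
A=[]
for n in("side","scene"):
    c=np.load(n+"0.npz");P=cloud(c);print("==",n)
    box=lambda x0,x1,y0,y1,z0,z1:(P[...,0]>x0)&(P[...,0]<x1)&(P[...,1]>y0)&(P[...,1]<y1)&(P[...,2]>z0)&(P[...,2]<z1)
    er=lambda m:cv2.erode(m.astype(np.uint8),np.ones((2,2)))>0
    org=mask(c,(3,120,60),(20,255,255));blk=mask(c,(0,0,0),(180,255,55))
    hsv=cv2.cvtColor(c["color"],cv2.COLOR_RGB2HSV)
    o=P[org&box(.48,.6,.33,.4,.06,.15)];d=P[blk&box(.42,.52,.34,.42,.11,.19)]
    best=[]
    for yaw in np.arange(-20,0,.5):
        a=np.radians(yaw);l=np.array([-np.sin(a),np.cos(a)])
        s=np.r_[o,d][:,:2]@l;lo,hi=np.percentile(s,[2,98]);best.append((hi-lo,yaw,(hi+lo)/2))
    best.sort();print(np.array(best[:4]))
    for yaw in(-10.5,-13):
        a=np.radians(yaw);hd=np.array([np.cos(a),np.sin(a)]);l=np.array([-hd[1],hd[0]])
        for nm,q in(("or",o),("bk",d)):
            s=q[:,:2]@l;f=q[:,:2]@hd;al=(f-q[:,2])*.7071;nn=(f+q[:,2])*.7071
            print(yaw,nm,"lat",np.percentile(s,[2,50,98]),"along",np.percentile(al,[1,99]),"norm",np.percentile(nn,[1,50,99]))
    bar=P[(hsv[...,1]<60)&(hsv[...,2]>130)&box(.5,.62,.28,.46,.122,.142)]
    r=cv2.minAreaRect((bar[:,:2]*1000).astype(np.float32));print("bar",r)
    # rack front edge
    m=P[(hsv[...,1]<60)&(hsv[...,2]>110)&box(.66,.76,-.16,.085,.008,.04)]
    ed=[]
    for y in np.arange(-.15,.08,.008):
        k=m[(m[:,1]>y)&(m[:,1]<y+.008)]
        if len(k)>4: ed.append((y+.004,np.percentile(k[:,0],5)))
    ed=np.array(ed);p=np.polyfit(ed[:,0],ed[:,1],1);print("face x=",p,"yaw",-np.degrees(np.arctan(p[0])),"res",np.std(np.polyval(p,ed[:,0])-ed[:,1]),"y",m[:,1].min(),m[:,1].max())
    k=(box(.35,.64,-.5,-.17,.056,.064)).astype(np.uint8)
    k=cv2.morphologyEx(k,cv2.MORPH_CLOSE,np.ones((5,5)));k=cv2.morphologyEx(k,cv2.MORPH_OPEN,np.ones((3,3)))
    nl,L,st,ce=cv2.connectedComponentsWithStats(k);i=1+np.argmax(st[1:,4]);q=P[(L==i)&box(.35,.64,-.5,-.17,.056,.064)]
    print("plate",cv2.minAreaRect((q[:,:2]*1000).astype(np.float32)),np.median(q[:,2]))
```

```text
== side
[[  0.0188 -12.5      0.4721]
 [  0.0188 -13.       0.4755]
 [  0.0189 -13.5      0.4789]
 [  0.0189 -12.       0.4686]]
-10.5 or lat [0.4479 0.4524 0.4631] along [0.2195 0.2661] norm [0.3666 0.3922 0.4196]
-10.5 bk lat [0.4486 0.4546 0.4687] along [0.1484 0.2184] norm [0.3623 0.3926 0.4013]
-13 or lat [0.4666 0.4715 0.4823] along [0.2052 0.2518] norm [0.3524 0.3779 0.4051]
-13 bk lat [0.4656 0.4718 0.486 ] along [0.134  0.2042] norm [0.348  0.3784 0.3868]
bar ((556.9728393554688, 400.5604248046875), (96.6136474609375, 6.420841693878174), 80.69017791748047)
face x= [0.0185 0.6843] yaw -1.0570880958766453 res 0.00024699427576894755 y -0.15876209993467816 0.0757712609862112
plate ((490.3959045410156, -344.20782470703125), (173.93479919433594, 181.23379516601562), 11.06029224395752) 0.06021519779430112
== scene
[[  0.0166 -10.5      0.4593]
 [  0.0166 -10.       0.4552]
 [  0.0166 -11.       0.4633]
 [  0.0168  -9.5      0.4514]]
-10.5 or lat [0.4507 0.4539 0.4681] along [0.2181 0.2697] norm [0.3653 0.4063 0.4279]
-10.5 bk lat [0.4519 0.4566 0.4668] along [0.1516 0.2156] norm [0.3645 0.3966 0.4022]
-13 or lat [0.4694 0.4734 0.4879] along [0.2036 0.2553] norm [0.351 0.392 0.414]
-13 bk lat [0.469  0.4736 0.4843] along [0.1372 0.2014] norm [0.3502 0.3822 0.3878]
bar ((548.3479614257812, 366.58892822265625), (168.728759765625, 20.42866325378418), 78.96991729736328)
face x= [-0.0535  0.699 ] yaw 3.059932996727066 res 0.017007177766624408 y -0.15597303443532476 0.0743197888044556
plate ((489.156005859375, -343.3916015625), (173.84860229492188, 180.1065673828125), 11.234296798706055) 0.05964588168842655
```

```bash
cat >> h.py <<'E'
from scipy.spatial.transform import Rotation as Ro
def rot(yaw,tilt):
    y,t=np.radians([yaw,tilt]);h=np.array([np.cos(y),np.sin(y),0]);l=np.array([-h[1],h[0],0]);Z=np.array([0,0,1.])
    a=np.sin(t)*h-np.cos(t)*Z;return np.c_[l,a,np.cross(l,a)]
def cur(o): return Ro.from_quat(np.roll(o["tool_rot"],-1)).as_matrix()
def go(o,R,p):
    Rc=cur(o);d=np.asarray(p)-o["eef_pos"];rv=np.degrees(Ro.from_matrix(Rc.T@R).as_rotvec())
    print("now",o["eef_pos"].round(4),"turn",rv.round(2),"ang",np.linalg.norm(rv).round(2),"| shift in cur tool",(Rc.T@d).round(4),"after turn",(R.T@d).round(4))
def yt(R): # yaw,tilt of tool
    a=R[:,1];l=R[:,0];yaw=np.degrees(np.arctan2(-l[0],l[1]));h=np.array([np.cos(np.radians(yaw)),np.sin(np.radians(yaw)),0]);return yaw,np.degrees(np.arctan2(a@h,-a[2]))
E
python3 - <<'E'
from h import *;from station import *
o=get_obs();R=rot(-11,-35);a=R[:,1]
R0=rot(-11,0);go(o,R0,o["eef_pos"])
print(np.degrees(Ro.from_matrix(R0.T@R).as_rotvec()))
G=np.array([.476,.378,.155]);go(o,R,G+a*(.0187-.11))
E
```

```text
now [ 0.6746 -0.      0.2306] turn [-5.0e-02 -7.9e+01 -7.0e-02] ang 79.0 | shift in cur tool [0. 0. 0.] after turn [0. 0. 0.]
[ 3.50000000e+01 -4.78377495e-16 -1.98529319e-17]
now [ 0.6746 -0.      0.2306] turn [ 29.16 -76.38  24.01] ang 85.21 | shift in cur tool [-0.1472  0.0009  0.368 ] after turn [0.3332 0.1238 0.1754]
```

Emit:
{"name": "play_rows", "arguments": {
  "increments": [
    [[-0.0098, 0, 0.0246], [0, 0, 0]],
    [[-0.0098, 0, 0.0246], [0, 0, 0]],
    [[-0.0098, 0, 0.0246], [0, 0, 0]],
    [[-0.0098, 0, 0.0246], [0, 0, 0]],
    [[-0.0098, 0, 0.0246], [0, 0, 0]],
    [[-0.0098, 0, 0.0246], [0, 0, 0]],
    [[-0.0098, 0, 0.0246], [0, 0, 0]],
    [[-0.0098, 0, 0.0246], [0, 0, 0]],
    [[-0.0098, 0, 0.0246], [0, 0, 0]],
    [[-0.0098, 0, 0.0246], [0, 0, 0]],
    [[-0.0098, 0, 0.0246], [0, 0, 0]],
    [[-0.0098, 0, 0.0246], [0, 0, 0]],
    [[-0.0098, 0, 0.0246], [0, 0, 0]],
    [[-0.0098, 0, 0.0246], [0, 0, 0]],
    [[-0.0098, 0, 0.0246], [0, 0, 0]]
  ],
  "gripper": 0.0854
}}

```text
t: 1.4
eef_pos: [0.5273, 0.37, 0.231]
tool_rot: [-0.707, 0.707, -0.0, -0.0]
contact_force: [0.2, 0.5, 0.0]
gripper_width: 1.0
```

Emit:
{"name": "play_rows", "arguments": {
  "increments": [
    [[0, 0, 0], [0, -6.6, 0]],
    [[0, 0, 0], [0, -6.6, 0]],
    [[0, 0, 0], [0, -6.6, 0]],
    [[0, 0, 0], [0, -6.6, 0]],
    [[0, 0, 0], [0, -6.6, 0]],
    [[0, 0, 0], [0, -6.6, 0]],
    [[0, 0, 0], [0, -6.6, 0]],
    [[0, 0, 0], [0, -6.6, 0]],
    [[0, 0, 0], [0, -6.6, 0]],
    [[0, 0, 0], [0, -6.6, 0]],
    [[0, 0, 0], [0, -6.6, 0]],
    [[0, 0, 0], [0, -6.4, 0]],
    [[0, 0, 0], [6, 0, 0]],
    [[0, 0, 0], [6, 0, 0]],
    [[0, 0, 0], [6, 0, 0]],
    [[0, 0, 0], [6, 0, 0]],
    [[0, 0, 0], [6, 0, 0]],
    [[0, 0, 0], [5, 0, 0]],
    [[0, 0, 0], [0, 0, 0]],
    [[0, 0, 0], [0, 0, 0]]
  ]
}}

```text
t: 3.07
eef_pos: [0.5286, 0.3681, 0.2293]
tool_rot: [0.685, -0.357, -0.293, 0.564]
contact_force: [-0.1, -0.3, 0.5]
gripper_width: 0.999
```

Run:
```python
from h import *;from station import *
o=get_obs();print(o["t"],o["q"].round(3),yt(cur(o)),o["eef_pos"])
c=read_camera("wrist");cv2.imwrite("pics/w1.png",c["color"][...,::-1])
T=np.eye(4);T[:3,:3]=cur(o);T[:3,3]=o["eef_pos"]
P=cloud(c,T@c["hand_eye"]);np.savez("w1.npz",P=P,color=c["color"])
org=mask(c,(3,120,60),(20,255,255));blk=mask(c,(0,0,0),(180,255,55))
box=lambda x0,x1,y0,y1,z0,z1:(P[...,0]>x0)&(P[...,0]<x1)&(P[...,1]>y0)&(P[...,1]<y1)&(P[...,2]>z0)&(P[...,2]<z1)
oo=P[org&box(.48,.6,.33,.4,.06,.15)];d=P[blk&box(.42,.52,.34,.42,.11,.20)]
print(len(oo),len(d))
for yaw in(-9,-10,-11,-12,-13):
    a=np.radians(yaw);hd=np.array([np.cos(a),np.sin(a)]);l=np.array([-hd[1],hd[0]])
    for nm,q in(("or",oo),("bk",d)):
        if len(q)<5: continue
        s=q[:,:2]@l;f=q[:,:2]@hd;al=(f-q[:,2])*.7071;nn=(f+q[:,2])*.7071
        print(yaw,nm,"lat",np.percentile(s,[2,50,98]),"along",np.percentile(al,[1,99]),"norm",np.percentile(nn,[1,50,99]))
```

```text
3.0667 [-0.267  0.754 -0.44   1.265 -0.151  1.593  0.744] (np.float64(-11.105620576174205), np.float64(-35.02755482268736)) [0.52863673 0.36811843 0.22926694]
1031 2009
-9 or lat [0.44130292 0.4497841  0.45855644] along [0.22510765 0.27411503] norm [0.40568189 0.42474066 0.43905502]
-9 bk lat [0.44328483 0.45156763 0.45981816] along [0.15374681 0.22386483] norm [0.37021627 0.40613037 0.40766491]
-10 or lat [0.44955031 0.45782795 0.46660149] along [0.21949222 0.2684593 ] norm [0.40010383 0.41915185 0.43348341]
-10 bk lat [0.45054055 0.45869343 0.46668079] along [0.14811163 0.21829313] norm [0.36455391 0.4005166  0.40203264]
-11 or lat [0.45761188 0.46580216 0.47443897] along [0.21378331 0.26276329] norm [0.39448963 0.41347982 0.42784727]
-11 bk lat [0.45757901 0.46573156 0.47381347] along [0.14239881 0.21260735] norm [0.35880639 0.39481517 0.39633557]
-12 or lat [0.46514068 0.47355992 0.48216309] along [0.20796668 0.25700904] norm [0.3886506  0.40762749 0.42211514]
-12 bk lat [0.46422596 0.47251246 0.48075235] along [0.13661859 0.20679123] norm [0.35296331 0.38901625 0.39058239]
-13 or lat [0.47249531 0.48135723 0.48987867] along [0.2020397  0.25110194] norm [0.38268035 0.40170212 0.41620925]
-13 bk lat [0.47089417 0.47927501 0.48765238] along [0.13073593 0.20093189] norm [0.34708902 0.38313373 0.38470006]
```

View pics/w1.png

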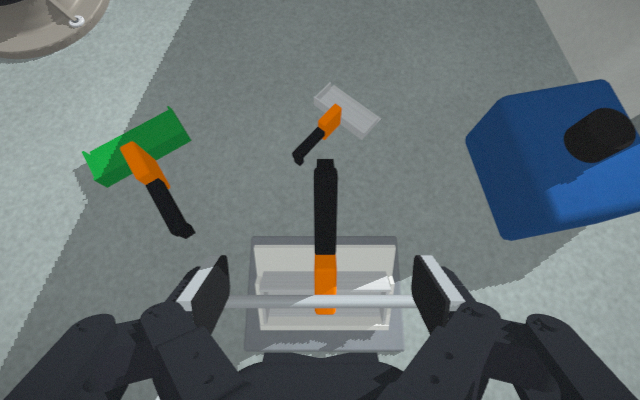

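The holder scoop (bar at wrist (325,240)) is larger than the flat one at (340,110). The third, at (145,150), is green. So the holder scoop is the one meant. Both fingers straddle the bar line.

Run:
```python
from h import *;from station import *
o=get_obs();R=rot(-11,-35);a=R[:,1]
go(o,R,np.array([.474,.381,.155])+a*.0187)
```

```text
now [0.5277 0.3693 0.2308] turn [ 0.05  0.01 -0.01] ang 0.05 | shift in cur tool [0.0013 0.1123 0.0017] after turn [0.0013 0.1123 0.0016]
```

Emit:
{"name": "play_rows", "arguments": {
  "increments": [
    [[0.0013, 0.012, 0.0016], [0, 0, 0]],
    [[0, 0.02, 0], [0, 0, 0]],
    [[0, 0.02, 0], [0, 0, 0]],
    [[0, 0.02, 0], [0, 0, 0]],
    [[0, 0.015, 0], [0, 0, 0]],
    [[0, 0.01, 0], [0, 0, 0]],
    [[0, 0.01, 0], [0, 0, 0]],
    [[0, 0.005, 0], [0, 0, 0]],
    [[0, 0, 0], [0, 0, 0]],
    [[0, 0, 0], [0, 0, 0]]
  ]
}}

```text
t: 3.95
eef_pos: [0.4643, 0.383, 0.141]
tool_rot: [0.684, -0.356, -0.294, 0.564]
contact_force: [-0.6, -0.4, 0.3]
gripper_width: 0.999
```

Emit:
{"name": "play_rows", "arguments": {
  "increments": [
    [[0, 0, 0], [0, 0, 0]],
    [[0, 0, 0], [0, 0, 0]],
    [[0, 0, 0], [0, 0, 0]],
    [[0, 0, 0], [0, 0, 0]],
    [[0, 0, 0], [0, 0, 0]],
    [[0, 0, 0], [0, 0, 0]],
    [[0, 0, 0], [0, 0, 0]],
    [[0, 0, 0], [0, 0, 0]],
    [[0, 0, 0], [0, 0, 0]],
    [[0, 0, 0], [0, 0, 0]]
  ],
  "gripper": 0.0,
  "grip_force": 110
}}

```text
t: 4.78
eef_pos: [0.4642, 0.3829, 0.1406]
tool_rot: [0.685, -0.356, -0.294, 0.564]
contact_force: [0.9, 0.2, 0.5]
gripper_width: 0.188
```

Run:
```python
from h import *;from station import *
o=get_obs();R=cur(o);print(o["t"],o["contact_force"],o["gripper_width"]*85.4,o["eef_pos"],yt(R))
h=np.array([.9816,-.1908,0]);Z=np.array([0,0,1.])
print("out dir in tool",(R.T@((-h+Z)*.7071)).round(4),"up in tool",(R.T@Z).round(4))
```

```text
4.7833 [0.94002452 0.22949937 0.50840439] 16.076557861939033 [0.4641789  0.38290789 0.14058505] (np.float64(-11.019467432412503), np.float64(-34.97473879912576))
out dir in tool [ 0.     -0.1741  0.9847] up in tool [ 4.000e-04 -8.194e-01  5.732e-01]
```

Emit:
{"name": "play_rows", "arguments": {
  "increments": [
    [[0, -0.0009, 0.0049], [0, 0, 0]],
    [[0, -0.0014, 0.0079], [0, 0, 0]],
    [[0, -0.0014, 0.0079], [0, 0, 0]],
    [[0, -0.0014, 0.0079], [0, 0, 0]],
    [[0, -0.0014, 0.0079], [0, 0, 0]],
    [[0, -0.0014, 0.0079], [0, 0, 0]],
    [[0, -0.0014, 0.0079], [0, 0, 0]],
    [[0, -0.0014, 0.0079], [0, 0, 0]],
    [[0, -0.0014, 0.0079], [0, 0, 0]],
    [[0, -0.0014, 0.0079], [0, 0, 0]],
    [[0, -0.0014, 0.0079], [0, 0, 0]],
    [[0, -0.0014, 0.0079], [0, 0, 0]],
    [[0, 0, 0], [0, 0, 0]]
  ]
}}

```text
t: 5.87
eef_pos: [0.3974, 0.3963, 0.208]
tool_rot: [0.684, -0.355, -0.294, 0.565]
contact_force: [-0.6, 1.1, -2.1]
gripper_width: 0.189
```

Emit:
{"name": "play_rows", "arguments": {
  "increments": [
    [[0, -0.0082, 0.0057], [0, 0, 0]],
    [[0, -0.0123, 0.0086], [0, 0, 0]],
    [[0, -0.0123, 0.0086], [0, 0, 0]],
    [[0, -0.0123, 0.0086], [0, 0, 0]],
    [[0, -0.0123, 0.0086], [0, 0, 0]],
    [[0, -0.0082, 0.0057], [0, 0, 0]],
    [[0, 0, 0], [0, 0, 0]]
  ]
}}

```text
t: 6.45
eef_pos: [0.4002, 0.3963, 0.2894]
tool_rot: [0.685, -0.356, -0.296, 0.563]
contact_force: [0.7, 0.4, -1.4]
gripper_width: 0.191
```

```bash
cat > look.py <<'E'
import sys
from h import *;from station import *
def wrist(n):
    o=get_obs();c=read_camera("wrist");T=np.eye(4);T[:3,:3]=cur(o);T[:3,3]=o["eef_pos"]
    c["P"]=cloud(c,T@c["hand_eye"]);cv2.imwrite(f"pics/{n}.png",c["color"][...,::-1]);return o,c
E
python3 - <<'E'
from look import *
o,c=wrist("w2");print(o["t"],o["q"].round(3),o["contact_force"],o["eef_pos"],yt(cur(o)))
P=c["P"];R=cur(o)
for nm,m in(("or",mask(c,(3,120,60),(20,255,255))),("bk",mask(c,(0,0,0),(180,255,55)))):
    q=((P-o["eef_pos"])@R)[m];q=q[np.isfinite(q[:,0])&(abs(q[:,0])<.012)&(q[:,1]>-.06)&(q[:,1]<.12)&(abs(q[:,2])<.12)]
    print(nm,len(q))
    if len(q)>10:
        print(np.percentile(q,[2,50,98],axis=0).round(4))
        if nm=="bk": p=np.polyfit(q[:,2],q[:,1],1);print("slope in tool y-z deg",np.degrees(np.arctan(p[0])),p)
E
```

```text
6.45 [-0.296  0.546 -0.514  1.499 -0.24   1.511  0.645] [ 0.70775531  0.40292144 -1.4218958 ] [0.40017369 0.39626958 0.28944634] (np.float64(-11.013667207968908), np.float64(-34.84847105797513))
or 8
bk 6900
[[-0.0096 -0.0513 -0.0396]
 [ 0.0003 -0.0249  0.0055]
 [ 0.0105  0.0032  0.0276]]
slope in tool y-z deg 0.5954734480280038 [ 0.01039335 -0.02485197]
```

Emit:
{"name": "play_rows", "arguments": {
  "increments": [
    [[0, 0, 0], [-3, 0, 0]],
    [[0, 0, 0], [-6, 0, 0]],
    [[0, 0, 0], [-6, 0, 0]],
    [[0, 0, 0], [-6, 0, 0]],
    [[0, 0, 0], [-6, 0, 0]],
    [[0, 0, 0], [-6, 0, 0]],
    [[0, 0, 0], [-6, 0, 0]],
    [[0, 0, 0], [-4, 0, 0]],
    [[0, 0, 0], [-2, 0, 0]],
    [[0, 0, 0], [0, 0, 0]],
    [[0, 0, 0], [0, 0, 0]]
  ]
}}

```text
t: 7.42
eef_pos: [0.3984, 0.3951, 0.2857]
tool_rot: [-0.496, 0.591, 0.487, -0.41]
contact_force: [0.2, -0.1, -2.4]
gripper_width: 0.187
```

```bash
cat >> look.py <<'E'
def heldpose(region):
    "orange+black of scoop from side/scene cams inside a region; prints orange extents"
    for n in("side","scene"):
        c=read_camera(n);P=cloud(c);x0,x1,y0,y1,z0,z1=region
        k=mask(c,(3,120,60),(20,255,255))&(P[...,0]>x0)&(P[...,0]<x1)&(P[...,1]>y0)&(P[...,1]<y1)&(P[...,2]>z0)&(P[...,2]<z1)
        q=P[k];print(n,len(q))
        if len(q)>20:print(np.percentile(q,[2,50,98],axis=0).round(4).tolist())
        cv2.imwrite(f"pics/{n}_{int(get_obs()['t']*100)}.png",c["color"][...,::-1])
E
python3 - <<'E'
from look import *
o=get_obs();print(o["t"],o["q"].round(3),o["contact_force"],yt(cur(o)))
heldpose((.3,.7,.2,.5,.2,.5))
go(o,rot(-1.06,10),[.448,-.036,.125])
E
ls pics
```

```text
7.4167 [-0.594  0.23  -0.459  1.812  0.3    1.085  0.204] [ 0.20288136 -0.06886086 -2.43764599] (np.float64(-10.943635320576284), np.float64(9.878937273114747))
side 344
[[0.4441, 0.3663, 0.278], [0.4669, 0.373, 0.3064], [0.4899, 0.3825, 0.3302]]
scene 214
[[0.4374, 0.3678, 0.281], [0.4731, 0.3748, 0.3126], [0.495, 0.3898, 0.3297]]
now [0.3984 0.3951 0.2857] turn [-0.13 -9.72 -1.8 ] ang 9.88 | shift in cur tool [-0.4136  0.1814 -0.1009] after turn [-0.4301  0.1682 -0.0287]
scene0.png
scene_751.png
side0.png
side_746.png
top0.png
w1.png
w2.png
wrist0.png
```

Emit:
{"name": "play_rows", "arguments": {
  "increments": [
    [[-0.01, 0, 0], [0, -4.86, -0.9]],
    [[-0.02, 0, -0.001], [0, -4.86, -0.9]],
    [[-0.025, 0, -0.002], [0, 0, 0]],
    [[-0.025, 0, -0.002], [0, 0, 0]],
    [[-0.025, 0, -0.002], [0, 0, 0]],
    [[-0.025, 0, -0.002], [0, 0, 0]],
    [[-0.025, 0, -0.002], [0, 0, 0]],
    [[-0.025, 0.01, -0.002], [0, 0, 0]],
    [[-0.025, 0.01, -0.002], [0, 0, 0]],
    [[-0.025, 0.01, -0.002], [0, 0, 0]],
    [[-0.025, 0.015, -0.002], [0, 0, 0]],
    [[-0.025, 0.015, -0.002], [0, 0, 0]],
    [[-0.025, 0.015, -0.002], [0, 0, 0]],
    [[-0.025, 0.015, -0.002], [0, 0, 0]],
    [[-0.025, 0.015, -0.002], [0, 0, 0]],
    [[-0.025, 0.015, -0.002], [0, 0, 0]],
    [[-0.025, 0.015, -0.001], [0, 0, 0]],
    [[-0.02, 0.013, 0], [0, 0, 0]],
    [[-0.005, 0.01, 0], [0, 0, 0]],
    [[0, 0, 0], [0, 0, 0]]
  ]
}}

```text
t: 9.18
eef_pos: [0.4434, -0.0382, 0.1335]
tool_rot: [-0.462, 0.547, 0.534, -0.45]
contact_force: [0.2, -0.3, -2.3]
gripper_width: 0.192
```

```bash
python3 - <<'E'
from look import *
o=get_obs();print(o["t"],o["q"].round(3),o["contact_force"],yt(cur(o)))
heldpose((.35,.7,-.2,.15,.1,.3))
go(o,rot(-1.06,10),[.448,-.036,.0116+.0187*0])
E
ls pics
```

```text
9.1833 [ 0.022  0.163 -0.094  2.292  0.062  0.518  1.425] [ 0.21803467 -0.26202603 -2.26004332] (np.float64(-1.4411521926186504), np.float64(9.74184546154318))
side 455
[[0.4898, -0.0518, 0.1253], [0.5127, -0.0489, 0.1587], [0.5372, -0.0348, 0.1785]]
scene 203
[[0.4667, -0.0482, 0.1303], [0.5213, -0.0448, 0.1675], [0.5413, -0.0312, 0.1789]]
now [ 0.4434 -0.0382  0.1335] turn [-0.26 -0.38 -0.01] ang 0.46 | shift in cur tool [0.0022 0.1209 0.0162] after turn [0.0023 0.1208 0.0167]
scene0.png
scene_751.png
scene_928.png
side0.png
side_746.png
side_923.png
top0.png
w1.png
w2.png
wrist0.png
```

Emit:
{"name": "play_rows", "arguments": {
  "increments": [
    [[0.001, 0.01, 0.001], [0, -0.4, 0]],
    [[0, 0.012, 0.001], [0, 0, 0]],
    [[0, 0.014, 0.001], [0, 0, 0]],
    [[0, 0.014, 0.001], [0, 0, 0]],
    [[0, 0.014, 0.001], [0, 0, 0]],
    [[0, 0.014, 0.001], [0, 0, 0]],
    [[0, 0.012, 0.001], [0, 0, 0]],
    [[0, 0.01, 0.001], [0, 0, 0]],
    [[0, 0.006, 0.001], [0, 0, 0]],
    [[0, 0.004, 0.001], [0, 0, 0]],
    [[0, 0.002, 0], [0, 0, 0]],
    [[0, 0.002, 0], [0, 0, 0]],
    [[0, 0, 0], [0, 0, 0]],
    [[0, 0, 0], [0, 0, 0]]
  ]
}}

```text
t: 10.45
eef_pos: [0.4549, -0.0343, 0.0219]
tool_rot: [-0.457, 0.545, 0.539, -0.451]
contact_force: [-0.2, -0.1, -2.6]
gripper_width: 0.188
```

Run:
```python
from look import *
o=get_obs();print(o["t"],o["q"].round(3),o["contact_force"],o["eef_pos"],yt(cur(o)))
heldpose((.35,.7,-.2,.15,-.02,.2))
```

```text
10.45 [-0.036  0.416 -0.042  2.343  0.151  0.21   1.34 ] [-0.1900119  -0.05908048 -2.59564095] [ 0.45488256 -0.0342983   0.02187235] (np.float64(-0.7212142807787844), np.float64(10.047897659305312))
side 374
[[0.5009, -0.0472, 0.0141], [0.5238, -0.0441, 0.0486], [0.5481, -0.027, 0.0675]]
scene 182
[[0.4825, -0.0453, 0.0122], [0.5298, -0.0413, 0.056], [0.5518, -0.0271, 0.0671]]
```

Emit:
{"name": "play_rows", "arguments": {
  "increments": [
    [[0, 0.0007, -0.004], [0, 0, 0]],
    [[0, 0.0007, -0.004], [0, -0.35, 0]],
    [[0, 0, 0], [0, 0, 0]],
    [[0, 0.002, 0.0003], [0, 0, 0]],
    [[0, 0.002, 0.0003], [0, 0, 0]],
    [[0, 0.002, 0.0003], [0, 0, 0]],
    [[0, 0.0015, 0.0003], [0, 0, 0]],
    [[0, 0, 0], [0, 0, 0]]
  ]
}}

```text
t: 11.22
eef_pos: [0.4627, -0.0344, 0.0136]
tool_rot: [-0.456, 0.544, 0.54, -0.453]
contact_force: [-0.8, 0.2, -0.6]
gripper_width: 0.186
```

Run:
```python
from look import *
o=get_obs();print(o["t"],o["q"].round(3),o["contact_force"],o["torque"],o["eef_pos"],yt(cur(o)))
```

```text
11.2167 [-0.035  0.443 -0.042  2.328  0.162  0.2    1.337] [-0.76709297  0.15992204 -0.56723593] [ 0.02308858  0.38772453 -0.03581693] [ 0.46265256 -0.0344363   0.01361629] (np.float64(-0.3738473610519855), np.float64(9.99445191202331))
```

Emit:
{"name": "play_rows", "arguments": {
  "increments": [
    [[0, 0.0008, 0.0001], [0, 0, 0]],
    [[0, 0.0007, 0.0001], [0, 0, 0]],
    [[0, 0, 0], [0, 0, 0]]
  ]
}}

```text
t: 11.47
eef_pos: [0.4628, -0.0345, 0.0133]
tool_rot: [-0.456, 0.544, 0.54, -0.453]
contact_force: [-6.9, 0.8, 16.7]
gripper_width: 0.187
```

Run:
```python
from look import *
o=get_obs();print(o["t"],o["q"].round(3),o["contact_force"],o["torque"],o["eef_pos"],yt(cur(o)))
heldpose((.35,.7,-.2,.15,-.02,.2))
```

```text
11.4667 [-0.035  0.444 -0.042  2.328  0.165  0.198  1.334] [-6.90995062  0.78655511 16.73413815] [0.16635784 0.90738521 0.04935371] [ 0.46284879 -0.03445142  0.0133206 ] (np.float64(-0.3769992292736615), np.float64(10.050525070391258))
side 367
[[0.5087, -0.0466, 0.0063], [0.5317, -0.0438, 0.0405], [0.5562, -0.0274, 0.0594]]
scene 187
[[0.4845, -0.0446, 0.0019], [0.5368, -0.041, 0.0464], [0.5599, -0.0164, 0.0592]]
```

Emit:
{"name": "play_rows", "arguments": {
  "increments": [
    [[0, -0.0005, 0], [0, 0, 0]],
    [[0, 0, 0], [0, 0, 0]],
    [[0, 0, 0], [0, 0, 0]],
    [[0, 0, 0], [0, 0, 0]],
    [[0, 0, 0], [0, 0, 0]],
    [[0, 0, 0], [0, 0, 0]],
    [[0, 0, 0], [0, 0, 0]]
  ]
}}

```text
t: 12.15
eef_pos: [0.463, -0.0345, 0.0134]
tool_rot: [-0.456, 0.544, 0.54, -0.453]
contact_force: [-3.1, -0.7, 10.9]
gripper_width: 0.186
```

Emit:
{"name": "play_rows", "arguments": {
  "increments": [
    [[0, 0, 0], [0, 0, 0]],
    [[0, 0, 0], [0, 0, 0]],
    [[0, 0, 0], [0, 0, 0]],
    [[0, 0, 0], [0, 0, 0]],
    [[0, 0, 0], [0, 0, 0]],
    [[0, 0, 0], [0, 0, 0]],
    [[0, 0, 0], [0, 0, 0]],
    [[0, 0, 0], [0, 0, 0]]
  ],
  "gripper": 0.0854
}}

```text
t: 12.82
eef_pos: [0.4628, -0.0345, 0.0129]
tool_rot: [-0.456, 0.544, 0.54, -0.453]
contact_force: [0.0, 1.2, -0.6]
gripper_width: 0.998
```

Emit:
{"name": "play_rows", "arguments": {
  "increments": [
    [[0, -0.005, -0.001], [0, 0, 0]],
    [[0, -0.01, -0.002], [0, 0, 0]],
    [[0, -0.015, -0.003], [0, 0, 0]],
    [[0, -0.015, -0.003], [0, 0, 0]],
    [[0, -0.015, -0.003], [0, 0, 0]],
    [[0, -0.015, -0.003], [0, 0, 0]],
    [[0, -0.015, -0.003], [0, 0, 0]],
    [[0, -0.01, -0.002], [5, 0, 0]],
    [[0, 0, 0], [5, 0, 0]],
    [[0, 0, 0], [0, 0, 0]]
  ]
}}

```text
t: 13.65
eef_pos: [0.4689, -0.0341, 0.1168]
tool_rot: [-0.501, 0.502, 0.499, -0.498]
contact_force: [2.0, -0.1, -0.3]
gripper_width: 1.003
```

Run:
```python
from look import *
o,c=wrist("w3");print(o["t"],o["q"].round(3),o["contact_force"],o["eef_pos"],yt(cur(o)),o["gripper_width"])
P=c["P"]
box=lambda x0,x1,y0,y1,z0,z1:(P[...,0]>x0)&(P[...,0]<x1)&(P[...,1]>y0)&(P[...,1]<y1)&(P[...,2]>z0)&(P[...,2]<z1)
q=P[mask(c,(3,120,60),(20,255,255))&box(.45,.65,-.1,.05,.05,.065)]
print("fin top",len(q),[np.percentile(q,[2,50,98],axis=0).round(4).tolist()] if len(q) else 0)
if len(q): print(cv2.minAreaRect((q[:,:2]*1000).astype(np.float32)))
b=mask(c,(100,120,50),(125,255,255))&box(.6,.69,-.1,.05,.011,.018)
q=P[b]
print("caps",len(q))
if len(q)>20:
    _,lab,cc=cv2.kmeans(q[:,:2].astype(np.float32),3,None,(3,50,1e-5),5,2)
    for i in range(3): print(cc[i],cv2.minEnclosingCircle((q[lab[:,0]==i][:,:2]*1000).astype(np.float32)))
go(o,rot(-.5,0),[.5295,-.0355,.09])
```

```text
13.65 [ 0.047  0.304 -0.126  2.133  0.058  0.705  1.447] [ 1.95878111 -0.09476271 -0.29041866] [ 0.46885717 -0.03406755  0.1167555 ] (np.float64(-0.3800628524794439), np.float64(0.14954170201557657)) 1.0029865222837324
fin top 1433 [[[0.506, -0.0426, 0.0518], [0.5268, -0.0343, 0.058], [0.5529, -0.0255, 0.0593]]]
((530.3626708984375, -34.202110290527344), (49.657413482666016, 17.76681137084961), 0.0572383850812912)
caps 0
now [ 0.4689 -0.0341  0.1168] turn [ 0.15  0.12 -0.  ] ang 0.19 | shift in cur tool [-0.001   0.0269 -0.0606] after turn [-0.0009  0.0268 -0.0607]
```

View pics/w3.png

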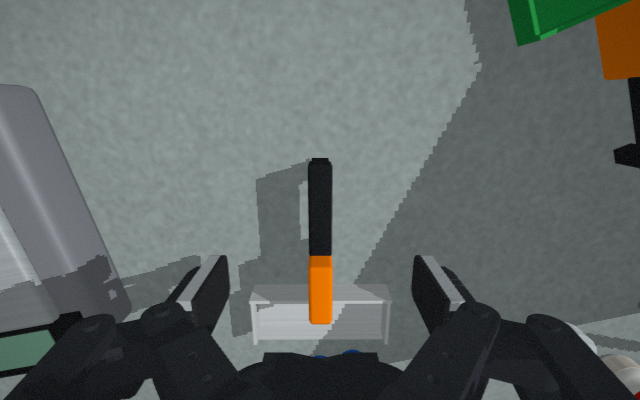

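The picture shows the scoop flat on the bench and free (handle (320,205), grip (320,290), two caps at (335,355)). Now for the orange grip.

Emit:
{"name": "play_rows", "arguments": {
  "increments": [
    [[0, 0, -0.015], [0, 0, 0]],
    [[0, 0, -0.025], [0, 0, 0]],
    [[0, 0, -0.02], [0, 0, 0]],
    [[0, 0.015, 0], [0, 0, 0]],
    [[0, 0.02, 0], [0, 0, 0]],
    [[0, 0.02, 0], [0, 0, 0]],
    [[0, 0.02, 0], [0, 0, 0]],
    [[0, 0.012, 0], [0, 0, 0]],
    [[0, 0.008, 0], [0, 0, 0]],
    [[0, 0, 0], [0, 0, 0]],
    [[0, 0, 0], [0, 0, 0]]
  ]
}}

```text
t: 14.62
eef_pos: [0.5249, -0.0348, 0.02]
tool_rot: [-0.501, 0.502, 0.498, -0.499]
contact_force: [-0.0, 0.5, 0.8]
gripper_width: 1.001
```

Emit:
{"name": "play_rows", "arguments": {
  "increments": [
    [[0, 0, 0], [0, 0, 0]],
    [[0, 0, 0], [0, 0, 0]],
    [[0, 0, 0], [0, 0, 0]],
    [[0, 0, 0], [0, 0, 0]],
    [[0, 0, 0], [0, 0, 0]],
    [[0, 0, 0], [0, 0, 0]],
    [[0, 0, 0], [0, 0, 0]],
    [[0, 0, 0], [0, 0, 0]],
    [[0, 0, 0], [0, 0, 0]],
    [[0, 0, 0], [0, 0, 0]]
  ],
  "gripper": 0.0
}}

```text
t: 15.45
eef_pos: [0.5255, -0.0349, 0.0204]
tool_rot: [-0.501, 0.502, 0.498, -0.498]
contact_force: [-0.9, -0.1, 5.8]
gripper_width: 0.196
```

Run:
```python
from look import *
o=get_obs();print(o["t"],o["q"].round(3),o["contact_force"],o["torque"],o["eef_pos"],yt(cur(o)),o["gripper_width"])
for n in("scene","side"):
    c=read_camera(n);P=cloud(c)
    box=lambda x0,x1,y0,y1,z0,z1:(P[...,0]>x0)&(P[...,0]<x1)&(P[...,1]>y0)&(P[...,1]<y1)&(P[...,2]>z0)&(P[...,2]<z1)
    b=mask(c,(100,120,50),(125,255,255))&box(.6,.69,-.1,.05,.011,.018);q=P[b];print(n,len(q))
    if len(q)>20:
        _,lab,cc=cv2.kmeans(q[:,:2].astype(np.float32),3,None,(3,50,1e-5),5,2)
        for i in range(3): print(cc[i],cv2.minEnclosingCircle((q[lab[:,0]==i][:,:2]*1000).astype(np.float32)))
    cv2.imwrite(f"pics/{n}_pp.png",c["color"][...,::-1])
a=cv2.imread("pics/side_pp.png")[130:300,250:490]
cv2.imwrite("pics/pp.png",cv2.resize(a,None,fx=3,fy=3,interpolation=cv2.INTER_CUBIC))
```

```text
15.45 [ 0.025  0.541 -0.098  2.053  0.098  0.551  1.422] [-0.90152599 -0.08993349  5.76898638] [0.06418922 0.20071543 0.04762554] [ 0.52548695 -0.03485375  0.02038686] (np.float64(-0.3757761134634673), np.float64(0.052746545703932154)) 0.19578035289259213
scene 160
[ 0.6536146 -0.0377458] ((653.61865234375, -37.56488800048828), 13.682161331176758)
[ 0.6564453  -0.07290769] ((661.1604614257812, -72.99987030029297), 13.497844696044922)
[ 0.6483288  -0.00435433] ((647.7943725585938, -3.760328769683838), 14.46588134765625)
side 181
[ 0.65968794 -0.07563897] ((660.1365356445312, -74.6028823852539), 14.068070411682129)
[ 0.64547    -0.00618268] ((645.328857421875, -6.581650257110596), 14.049893379211426)
[ 0.65236455 -0.03940851] ((654.6819458007812, -38.92525100708008), 14.775362014770508)
```

View pics/pp.png

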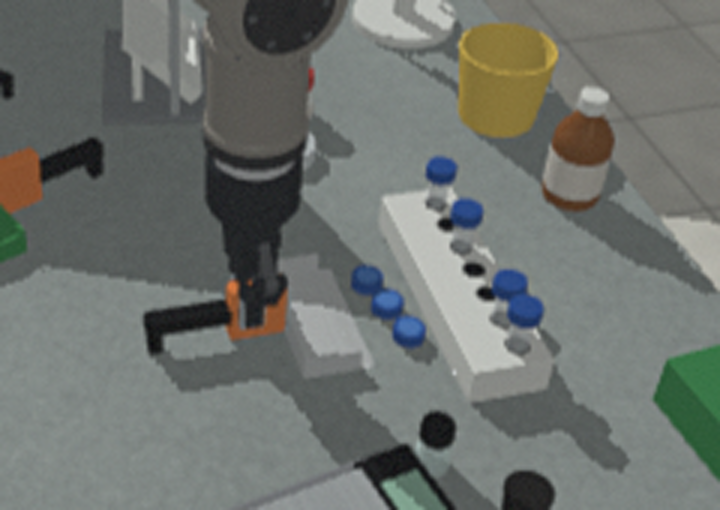

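Side crop: scoop flat and gripped by the orange block (255,305). The three caps are in a row (368–408, 278–330) ahead of the pan, and the rack face is beyond them.

Emit:
{"name": "play_rows", "arguments": {
  "increments": [
    [[-0.0028, 0, 0], [0, 0.35, 0]],
    [[-0.0027, 0, 0], [0, 0.35, 0]],
    [[0, 0, -0.003], [0, 0, 0]],
    [[0, 0, -0.004], [0, 0, 0]],
    [[0, 0, -0.004], [0, 0, 0]],
    [[0, 0, -0.004], [0, 0, 0]],
    [[0, 0, -0.004], [0, 0, 0]],
    [[0, 0, -0.004], [0, 0, 0]],
    [[0, 0, -0.004], [0, 0, 0]],
    [[0, 0, -0.003], [0, 0, 0]],
    [[0, 0, 0], [0, 0, 0]]
  ]
}}

```text
t: 16.47
eef_pos: [0.5555, -0.0414, 0.0204]
tool_rot: [-0.504, 0.505, 0.495, -0.495]
contact_force: [-1.1, 0.2, 7.8]
gripper_width: 0.197
```

```bash
cat > st.py <<'E'
from look import *
o=get_obs();print(o["t"],"F",o["contact_force"].round(2),"T",o["torque"].round(2),o["eef_pos"].round(4),np.round(yt(cur(o)),2),o["gripper_width"].round(3))
E
python3 st.py
```

```text
Traceback (most recent call last):
  File "st.py", line 2, in <module>
    o=get_obs();print(o["t"],"F",o["contact_force"].round(2),"T",o["torque"].round(2),o["eef_pos"].round(4),np.round(yt(cur(o)),2),o["gripper_width"].round(3))
                                                                                                                                   ^^^^^^^^^^^^^^^^^^^^^^^^
AttributeError: 'float' object has no attribute 'round'
```

Emit:
{"name": "play_rows", "arguments": {
  "increments": [
    [[0, 0, -0.003], [0, 0, 0]],
    [[0, 0, -0.003], [0, 0, 0]],
    [[0, 0, -0.003], [0, 0, 0]],
    [[0, 0, -0.003], [0, 0, 0]],
    [[0, 0, -0.003], [0, 0, 0]],
    [[0, 0, -0.003], [0, 0, 0]],
    [[0, 0, -0.003], [0, 0, 0]],
    [[0, 0, -0.003], [0, 0, 0]],
    [[0, 0, 0], [0, 0, 0]]
  ]
}}

```text
t: 17.22
eef_pos: [0.5794, -0.0418, 0.0204]
tool_rot: [-0.505, 0.505, 0.495, -0.495]
contact_force: [-1.2, -1.0, 5.6]
gripper_width: 0.199
```

```bash
sed -i 's/o\["gripper_width"\].round(3)/o["gripper_width"]/' st.py
cat >> st.py <<'E'
def caps():
    for n in("scene","side"):
        c=read_camera(n);P=cloud(c)
        b=mask(c,(100,120,50),(125,255,255))&(P[...,0]>.57)&(P[...,0]<.69)&(abs(P[...,1]+.04)<.07)&(P[...,2]<.035)&(P[...,2]>.006)
        q=P[b];print(n,len(q))
        if len(q)>20:
            _,lab,cc=cv2.kmeans(q[:,:2].astype(np.float32),3,None,(3,50,1e-5),5,2)
            for i in range(3):
                e=q[lab[:,0]==i];print(np.median(e,axis=0).round(4),np.percentile(e[:,2],95).round(4),e[:,0].max().round(4),len(e))
        cv2.imwrite(f"pics/{n}_caps.png",c["color"][...,::-1])
caps()
E
python3 st.py
```

```text
17.2167 F [-1.22 -1.02  5.6 ] T [0.07 0.28 0.  ] [ 0.5794 -0.0418  0.0204] [-1.12  0.02] 0.19909816349795187
scene 72
[ 0.6624 -0.0726  0.0166] 0.0195 0.6675 22
[ 0.6634 -0.0055  0.016 ] 0.0183 0.6674 24
[ 0.6625 -0.036   0.0167] 0.0188 0.6686 26
side 228
[ 0.666  -0.0779  0.0152] 0.0185 0.6814 79
[ 0.6682 -0.0103  0.0153] 0.018 0.6833 68
[ 0.6677 -0.0424  0.0151] 0.0181 0.6811 81
```

Emit:
{"name": "play_rows", "arguments": {
  "increments": [
    [[0, 0, -0.0015], [0, 0, 0]],
    [[0, 0, -0.0015], [0, 0, 0]],
    [[0, 0, -0.0015], [0, 0, 0]],
    [[0, 0, -0.0015], [0, 0, 0]],
    [[0, 0, -0.001], [0, 0, 0]],
    [[0, 0, -0.001], [0, 0, 0]],
    [[0, 0, 0], [0, 0, 0]]
  ]
}}

```text
t: 17.9
eef_pos: [0.5868, -0.042, 0.0204]
tool_rot: [-0.505, 0.505, 0.495, -0.495]
contact_force: [-3.0, 0.1, 8.4]
gripper_width: 0.195
```

Emit:
{"name": "play_rows", "arguments": {
  "increments": [
    [[0, 0, -0.0005], [0, 0, 0]],
    [[0, 0, -0.0005], [0, 0, 0]],
    [[0, 0, 0], [0, 0, 0]]
  ]
}}

```text
t: 18.15
eef_pos: [0.5872, -0.042, 0.0204]
tool_rot: [0.505, -0.505, -0.494, 0.496]
contact_force: [-5.1, 0.4, 10.9]
gripper_width: 0.197
```

```bash
python3 st.py; python3 -c "
import cv2
a=cv2.imread('pics/side_caps.png')[170:290,300:460];b=cv2.imread('pics/scene_caps.png')[220:320,270:400]
cv2.imwrite('pics/cc.png',cv2.vconcat([cv2.resize(a,(640,300),interpolation=2)[:, :],cv2.resize(b,(640,300),interpolation=2)]))"
```

```text
18.15 F [-5.12  0.36 10.9 ] T [ 0.19  0.85 -0.03] [ 0.5872 -0.042   0.0204] [-1.12 -0.09] 0.196565273533376
scene 72
[ 0.662  -0.0731  0.0171] 0.0186 0.6683 22
[ 0.664  -0.0049  0.0171] 0.0182 0.6677 23
[ 0.6631 -0.037   0.017 ] 0.0192 0.6677 27
side 236
[ 0.6682 -0.0771  0.0167] 0.0199 0.6813 83
[ 0.6689 -0.0095  0.0163] 0.0188 0.6836 76
[ 0.6683 -0.0412  0.0166] 0.0195 0.682 77
```

Emit:
{"name": "play_rows", "arguments": {
  "increments": [
    [[0, 0, -0.0005], [0, 0, 0]],
    [[0, 0, 0], [0, 0, 0]],
    [[0, 0, 0], [0, 0, 0]]
  ]
}}

```text
t: 18.5
eef_pos: [0.5872, -0.042, 0.0204]
tool_rot: [0.505, -0.505, -0.494, 0.496]
contact_force: [-7.3, 0.2, 12.0]
gripper_width: 0.196
```

Emit:
{"name": "play_rows", "arguments": {
  "increments": [
    [[0, 0, -0.0005], [0, 0, 0]],
    [[0, 0, 0], [0, 0, 0]],
    [[0, 0, 0], [0, 0, 0]]
  ]
}}

```text
t: 18.75
eef_pos: [0.5872, -0.042, 0.0204]
tool_rot: [0.505, -0.504, -0.494, 0.496]
contact_force: [-7.9, 0.5, 14.5]
gripper_width: 0.192
```

```bash
python3 st.py; python3 -c "
import cv2
a=cv2.imread('pics/side_caps.png')[170:290,300:460];b=cv2.imread('pics/scene_caps.png')[220:320,270:400]
cv2.imwrite('pics/cc.png',cv2.vconcat([cv2.resize(a,(640,300),interpolation=2)[:, :],cv2.resize(b,(640,300),interpolation=2)]))"
```

```text
18.75 F [-7.86  0.55 14.48] T [0.26 1.3  0.01] [ 0.5872 -0.042   0.0204] [-1.12 -0.19] 0.19220130437140626
scene 72
[ 0.6627 -0.0726  0.017 ] 0.0189 0.6681 21
[ 0.6618 -0.0364  0.0165] 0.0182 0.6684 27
[ 0.6636 -0.0055  0.0165] 0.019 0.6685 24
side 237
[ 0.6674 -0.0774  0.0168] 0.0192 0.6811 84
[ 0.6685 -0.01    0.0169] 0.0188 0.6828 74
[ 0.6676 -0.0431  0.0167] 0.0192 0.6822 79
```

View pics/cc.png

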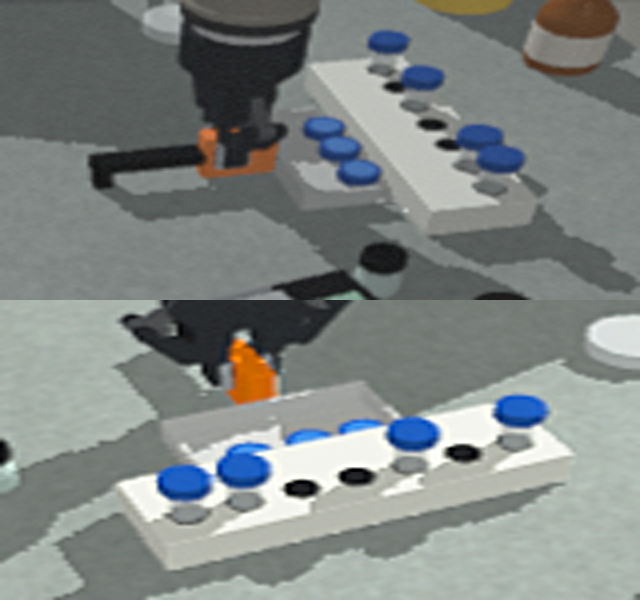

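Lip is stopped against the face at only 8 N, with all three caps up on the pan: side crop (325,128), (340,148), (358,172). Next I tilt the nose up while lifting.

Emit:
{"name": "play_rows", "arguments": {
  "increments": [
    [[0, 0, 0.0013], [0, 0, 0]],
    [[0, -0.0005, 0], [0, 0, 0]],
    [[0, -0.004, 0.0002], [-1.5, 0, 0]],
    [[0, -0.004, 0], [-2, 0, 0]],
    [[0, -0.004, 0], [-2, 0, 0]],
    [[0, -0.004, 0], [-2, 0, 0]],
    [[0, -0.004, -0.0003], [-2, 0, 0]],
    [[0, -0.004, -0.0003], [-2, 0, 0]],
    [[0, 0, 0], [0, 0, 0]],
    [[0, 0, 0], [0, 0, 0]]
  ]
}}

```text
t: 19.68
eef_pos: [0.5851, -0.0418, 0.0437]
tool_rot: [-0.452, 0.552, 0.542, -0.444]
contact_force: [-0.3, -0.1, -3.2]
gripper_width: 0.197
```

```bash
sed -i 's/<.035)/<.09)/' st.py; python3 st.py
```

```text
19.6833 F [-0.31 -0.07 -3.22] T [0.03 0.45 0.02] [ 0.5851 -0.0418  0.0437] [-1.09 11.36] 0.19700776002490536
scene 259
[ 0.6728 -0.0083  0.0553] 0.057 0.6848 83
[ 0.672  -0.075   0.0555] 0.0578 0.6836 87
[ 0.6716 -0.0381  0.0555] 0.0578 0.6835 89
side 242
[ 0.6678 -0.0426  0.0558] 0.0587 0.6811 78
[ 0.6666 -0.0765  0.0559] 0.0589 0.6809 87
[ 0.6674 -0.01    0.056 ] 0.0581 0.6816 77
```

Emit:
{"name": "play_rows", "arguments": {
  "increments": [
    [[0, -0.003, 0], [-1, 0, 0]],
    [[0, -0.005, 0], [-2, 0, 0]],
    [[0, -0.006, 0], [-2, 0, 0]],
    [[0, -0.006, 0], [-2, 0, 0]],
    [[0, -0.006, 0], [-2, 0, 0]],
    [[0, -0.006, 0], [-2, 0, 0]],
    [[0, -0.006, 0], [-2, 0, 0]],
    [[0, -0.004, 0], [-1, 0, 0]],
    [[0, 0, 0], [0, 0, 0]],
    [[0, 0, 0], [0, 0, 0]],
    [[0, 0, 0], [0, 0, 0]]
  ]
}}

```text
t: 20.7
eef_pos: [0.5744, -0.043, 0.0768]
tool_rot: [-0.393, 0.597, 0.583, -0.387]
contact_force: [-0.5, -0.3, -3.5]
gripper_width: 0.2
```

```bash
sed -i 's/<.09)/<.13)/' st.py; python3 st.py; python3 -c "
from station import *;print(get_obs()['q'].round(3))"
```

```text
20.7 F [-0.48 -0.35 -3.5 ] T [ 0.07  0.77 -0.02] [ 0.5744 -0.043   0.0768] [-1.23 23.01] 0.19973012307112717
scene 215
[ 0.631  -0.0086  0.0914] 0.0968 0.6408 72
[ 0.6298 -0.0765  0.0926] 0.0963 0.6399 73
[ 0.63   -0.0399  0.0917] 0.0964 0.6397 70
side 257
[ 0.6219 -0.0781  0.0925] 0.0973 0.6339 88
[ 0.623  -0.0439  0.0924] 0.0983 0.635 91
[ 0.6225 -0.0104  0.0924] 0.0966 0.635 78
[ 0.117  0.402 -0.2    2.214  0.701  0.171  0.827]
```

Emit:
{"name": "play_rows", "arguments": {
  "increments": [
    [[0, -0.005, -0.002], [0, 0, 0]],
    [[0, -0.012, -0.005], [1, 0, 0]],
    [[0, -0.014, -0.005], [2, 0, 0]],
    [[0, -0.015, -0.005], [3, 0, 0]],
    [[0, -0.015, -0.004], [3, 0, 0]],
    [[0, -0.015, -0.003], [3, 0, 0]],
    [[0, -0.01, -0.002], [3, 0, 0]],
    [[0, -0.005, 0], [2, 0, 0]],
    [[0, 0, 0], [0, 0, 0]],
    [[0, 0, 0], [0, 0, 0]]
  ]
}}

```text
t: 21.63
eef_pos: [0.5714, -0.0419, 0.1716]
tool_rot: [-0.477, 0.532, 0.52, -0.469]
contact_force: [-0.1, 0.7, -2.4]
gripper_width: 0.195
```

Run:
```python
from look import *
o=get_obs();print(o["q"].round(3),yt(cur(o)),o["contact_force"])
R=rot(-36,5);go(o,R,[.4696,-.3291,.165])
R1=rot(-1.1,5)
for y in(-10,): print(np.degrees(Ro.from_matrix(cur(o).T@rot(yt(cur(o))[0]+y,yt(cur(o))[1])).as_rotvec()))
```

```text
[ 0.428  0.383 -0.578  1.913  0.306  0.82   1.244] (np.float64(-1.1676195297913061), np.float64(6.0771194152101335)) [-0.14316823  0.6829599  -2.43431001]
now [ 0.5714 -0.0419  0.1716] turn [ 1.1  34.69  3.18] ang 34.85 | shift in cur tool [-0.2892 -0.0027  0.0962] after turn [-0.2922  0.0141 -0.0856]
[0.01633    9.96359371 0.87269611]
```

Emit:
{"name": "play_rows", "arguments": {
  "increments": [
    [[-0.004, 0, 0.0013], [0, 0.8, 0.07]],
    [[-0.008, 0, 0.0026], [0, 1.6, 0.15]],
    [[-0.012, 0, 0.0036], [0, 1.6, 0.15]],
    [[-0.015, 0, 0.0042], [0, 1.6, 0.15]],
    [[-0.015, 0, 0.0037], [0, 1.6, 0.15]],
    [[-0.015, 0, 0.0033], [0, 1.6, 0.15]],
    [[-0.015, 0, 0.0028], [0, 1.6, 0.15]],
    [[-0.015, 0, 0.0023], [0, 1.6, 0.15]],
    [[-0.015, 0, 0.0018], [0, 1.6, 0.15]],
    [[-0.015, 0, 0.0013], [0, 1.6, 0.15]],
    [[-0.015, 0, 0.0009], [0, 1.6, 0.15]],
    [[-0.015, 0, 0.0004], [0, 1.6, 0.15]],
    [[-0.015, 0, -0.0001], [0, 1.6, 0.15]],
    [[-0.015, 0, -0.0006], [0, 1.6, 0.15]],
    [[-0.015, 0, -0.0011], [0, 1.6, 0.15]],
    [[-0.015, 0, -0.0015], [0, 1.6, 0.15]],
    [[-0.015, 0, -0.002], [0, 1.6, 0.15]],
    [[-0.015, 0, -0.0025], [0, 1.6, 0.15]],
    [[-0.015, 0, -0.003], [0, 1.6, 0.15]],
    [[-0.015, 0, -0.0034], [0, 1.6, 0.15]]
  ]
}}

```text
t: 23.3
eef_pos: [0.4759, -0.3108, 0.1707]
tool_rot: [-0.587, 0.652, 0.357, -0.32]
contact_force: [0.0, 0.2, -3.0]
gripper_width: 0.196
```

Emit:
{"name": "play_rows", "arguments": {
  "increments": [
    [[-0.011, 0, -0.003], [0, 1.6, 0.15]],
    [[-0.006, 0, -0.002], [0, 1.6, 0.15]],
    [[-0.003, 0, -0.001], [0, 0.6, 0.05]],
    [[0, 0, 0], [0, 0, 0]],
    [[0, 0, 0], [0, 0, 0]]
  ]
}}

```text
t: 23.72
eef_pos: [0.4707, -0.3285, 0.1712]
tool_rot: [-0.597, 0.663, 0.337, -0.301]
contact_force: [0.8, 0.5, -3.5]
gripper_width: 0.197
```

Run:
```python
from look import *
o=get_obs();print(o["t"],o["q"].round(3),yt(cur(o)),o["contact_force"])
go(o,rot(-36,1),[.4696,-.3291,.11])
h=np.array([.809,-.588]);l=np.array([.588,.809]);fin=o["eef_pos"][:2]
for n in("scene","side"):
    c=read_camera(n);P=cloud(c)
    b=mask(c,(100,120,50),(125,255,255))&(np.hypot(P[...,0]-.52,P[...,1]+.36)<.1)&(P[...,2]<.2)&(P[...,2]>.1)
    q=P[b];print(n,len(q))
    _,lab,cc=cv2.kmeans(q[:,:2].astype(np.float32),3,None,(3,50,1e-5),5,2)
    for i in range(3):
        e=q[lab[:,0]==i];d=np.median(e,axis=0)[:2]-fin;print(np.median(e,axis=0).round(4),"fwd",d@h,"lat",d@l,len(e))
    m=P[mask(c,(3,120,60),(20,255,255))&(np.hypot(P[...,0]-.47,P[...,1]+.33)<.06)&(P[...,2]>.12)&(P[...,2]<.25)];print("fin z",np.percentile(m[:,2],[2,98]))
    cv2.imwrite(f"pics/{n}_bal.png",c["color"][...,::-1])
a=cv2.imread("pics/side_bal.png")[150:400,240:560];b=cv2.imread("pics/scene_bal.png")[170:320,130:320]
cv2.imwrite("pics/bb.png",cv2.hconcat([cv2.resize(a,(400,312)),cv2.resize(b,(395,312))]))
```

```text
23.7167 [ 0.793  0.352 -0.364  1.922  0.194  0.793  1.263] (np.float64(-36.27201455423557), np.float64(6.04053623574897)) [ 0.7784114   0.53525684 -3.47726612]
now [ 0.4707 -0.3285  0.1712] turn [ 5.04 -0.29  0.2 ] ang 5.05 | shift in cur tool [-0.0013  0.0608  0.007 ] after turn [-0.0011  0.0612  0.0016]
scene 276
[ 0.5392 -0.3293  0.1728] fwd 0.0558756242047629 lat 0.039674572375757375 83
[ 0.5016 -0.3817  0.172 ] fwd 0.05633833291228382 lat -0.024853939549631606 96
[ 0.5225 -0.3524  0.1724] fwd 0.05599769509366133 lat 0.011110756839261516 97
fin z [0.15897255 0.2114348 ]
side 589
[ 0.5332 -0.3305  0.1733] fwd 0.051748784489432716 lat 0.03520441083955584 185
[ 0.4932 -0.3855  0.1732] fwd 0.05172115127116465 lat -0.032858260513577875 210
[ 0.5147 -0.3561  0.1733] fwd 0.05184645707598539 lat 0.00352416986238198 194
fin z [0.1592036  0.21965632]
```

View pics/bb.png

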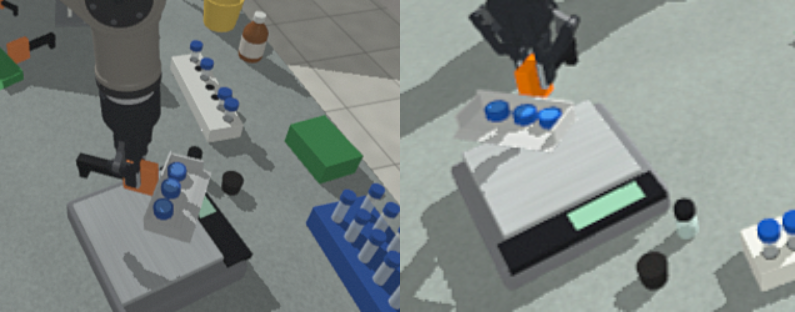

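All three caps sit at the back of the pan: left picture (176,172), (171,188), (163,209). Lowering onto the plate.

Emit:
{"name": "play_rows", "arguments": {
  "increments": [
    [[0, 0.005, 0.0005], [0, 0, 0]],
    [[0, 0.01, 0.001], [0.5, 0, 0]],
    [[0, 0.01, 0.001], [0.5, 0, 0]],
    [[0, 0.01, 0.001], [1, 0, 0]],
    [[0, 0.01, 0.001], [1, 0, 0]],
    [[0, 0.01, 0.001], [1, 0, 0]],
    [[0, 0.01, 0.0005], [1, 0, 0]],
    [[0, 0.008, 0], [1, 0, 0]],
    [[0, 0.004, 0], [0, 0, 0]],
    [[0, 0.002, 0], [0, 0, 0]],
    [[0, 0, 0], [0, 0, 0]],
    [[0, 0, 0], [0, 0, 0]]
  ]
}}

```text
t: 24.82
eef_pos: [0.4699, -0.3286, 0.0923]
tool_rot: [0.631, -0.631, -0.32, 0.318]
contact_force: [0.5, 0.6, -2.9]
gripper_width: 0.195
```

Run:
```python
from look import *
o=get_obs();print(o["t"],yt(cur(o)),o["contact_force"],o["torque"]);go(o,rot(-36,0),[.4696,-.3291,.081])
for n in("side","scene"):
    c=read_camera(n);P=cloud(c)
    m=P[mask(c,(3,120,60),(20,255,255))&(np.hypot(P[...,0]-.47,P[...,1]+.33)<.06)&(P[...,2]>.05)&(P[...,2]<.2)];print("fin z",np.percentile(m[:,2],[2,98]))
```

```text
24.8167 (np.float64(-36.333558585845196), np.float64(0.0827741581859743)) [ 0.51968796  0.62833306 -2.94378153] [ 0.10246871  0.07624944 -0.03567864]
now [ 0.4699 -0.3286  0.0923] turn [ 0.08 -0.33  0.2 ] ang 0.4 | shift in cur tool [-0.0006  0.0113 -0.    ] after turn [-0.0006  0.0113 -0.    ]
fin z [0.08010833 0.13807869]
fin z [0.07870779 0.13229878]
```

Emit:
{"name": "play_rows", "arguments": {
  "increments": [
    [[0, 0.003, 0], [0, 0, 0]],
    [[0, 0.002, 0], [0, 0, 0]],
    [[0, 0.0015, 0], [0, 0, 0]],
    [[0, 0.001, 0], [0, 0, 0]],
    [[0, 0.001, 0], [0, 0, 0]],
    [[0, 0, 0], [0, 0, 0]]
  ]
}}

```text
t: 25.42
eef_pos: [0.4697, -0.3285, 0.0832]
tool_rot: [0.631, -0.631, -0.32, 0.318]
contact_force: [0.2, 0.1, -3.0]
gripper_width: 0.196
```

Run:
```python
from look import *
o=get_obs();print(o["t"],yt(cur(o)),o["contact_force"],o["torque"],o["eef_pos"])
c=read_camera("side");P=cloud(c)
k=(mask(c,(3,120,60),(20,255,255)))&(np.hypot(P[...,0]-.47,P[...,1]+.33)<.06)&(P[...,2]>.05)&(P[...,2]<.2)
print(np.percentile(P[k][:,2],[2,50,90,95,98]))
b=mask(c,(0,0,0),(180,255,50))&(P[...,2]>.07)&(P[...,2]<.12);h=np.array([.806,-.592]);d=P[...,:2]-o["eef_pos"][:2];f=d@h;l=d@np.array([.592,.806])
b&=(abs(l)<.012)&(f<-.03)&(f>-.1);q=P[b];print(len(q));ff=f[b]
for a in np.arange(-.1,-.03,.01):
    s=q[(ff>=a)&(ff<a+.01)]
    if len(s):print(a.round(2),np.percentile(s[:,2],[5,50,95]).round(4),len(s))
```

```text
25.4167 (np.float64(-36.33449133761386), np.float64(0.029008218532999456)) [ 0.24982858  0.11858651 -2.99724689] [ 0.02909243  0.12615284 -0.02328685] [ 0.46969081 -0.32847672  0.08324397]
[0.07026761 0.10570639 0.12164913 0.12261644 0.12908829]
329
-0.09 [0.0728 0.1    0.1033] 47
-0.08 [0.0726 0.1003 0.1037] 70
-0.07 [0.0917 0.101  0.1036] 54
-0.06 [0.0923 0.1015 0.1037] 49
-0.05 [0.0919 0.1013 0.1039] 54
-0.04 [0.0914 0.1013 0.1035] 55
```

Emit:
{"name": "play_rows", "arguments": {
  "increments": [
    [[0, 0.001, 0], [0, 0, 0]],
    [[0, 0.0007, 0], [0, 0, 0]],
    [[0, 0.0005, 0], [0, 0, 0]],
    [[0, 0, 0], [0, 0, 0]]
  ]
}}

```text
t: 25.8
eef_pos: [0.4698, -0.3285, 0.0812]
tool_rot: [0.631, -0.631, -0.32, 0.318]
contact_force: [-0.3, 0.7, -3.3]
gripper_width: 0.193
```

Emit:
{"name": "play_rows", "arguments": {
  "increments": [
    [[0, 0.0005, 0], [0, 0, 0]],
    [[0, 0, 0], [0, 0, 0]]
  ]
}}

```text
t: 25.97
eef_pos: [0.4698, -0.3285, 0.0807]
tool_rot: [0.631, -0.631, -0.32, 0.318]
contact_force: [0.7, -0.8, -3.1]
gripper_width: 0.193
```

Emit:
{"name": "play_rows", "arguments": {
  "increments": [
    [[0, 0.0004, 0], [0, 0, 0]],
    [[0, 0.0003, 0], [0, 0, 0]],
    [[0, 0, 0], [0, 0, 0]]
  ]
}}

```text
t: 26.22
eef_pos: [0.47, -0.3286, 0.0805]
tool_rot: [0.631, -0.631, -0.32, 0.318]
contact_force: [-1.1, 2.1, 1.4]
gripper_width: 0.196
```

```bash
python3 st.py | head -1
```

```text
26.2167 F [-1.12  2.1   1.43] T [ 0.07  0.3  -0.06] [ 0.47   -0.3286  0.0805] [-36.33   0.07] 0.19556504548554215
```

Emit:
{"name": "play_rows", "arguments": {
  "increments": [
    [[0, 0, 0], [0, 0, 0]],
    [[0, 0, 0], [0, 0, 0]],
    [[0, 0, 0], [0, 0, 0]],
    [[0, 0, 0], [0, 0, 0]],
    [[0, 0, 0], [0, 0, 0]],
    [[0, 0, 0], [0, 0, 0]],
    [[0, 0, 0], [0, 0, 0]],
    [[0, 0, 0], [0, 0, 0]],
    [[0, 0, 0], [0, 0, 0]]
  ],
  "gripper": 0.0854
}}

```text
t: 27.07
eef_pos: [0.4698, -0.3285, 0.0801]
tool_rot: [0.631, -0.631, -0.32, 0.318]
contact_force: [-0.1, -0.3, -0.3]
gripper_width: 1.0
```

Emit:
{"name": "play_rows", "arguments": {
  "increments": [
    [[0, -0.003, 0], [0, 0, 0]],
    [[0, -0.006, 0], [0, 0, 0]],
    [[0, -0.01, 0], [0, 0, 0]],
    [[0, -0.015, 0], [0, 0, 0]],
    [[0, -0.02, 0], [0, 0, 0]],
    [[0, -0.02, 0], [0, 0, 0]],
    [[0, -0.02, 0], [0, 0, 0]],
    [[0, -0.02, 0], [0, 0, 0]],
    [[0, -0.02, 0], [0, 0, 0]],
    [[0, -0.01, 0], [0, 0, 0]],
    [[0, 0, 0], [0, 0, 0]],
    [[0, 0, 0], [0, 0, 0]],
    [[0, 0, 0], [0, 0, 0]],
    [[0, 0, 0], [0, 0, 0]]
  ]
}}

```text
t: 28.23
eef_pos: [0.4687, -0.3285, 0.2227]
tool_rot: [0.632, -0.63, -0.32, 0.318]
contact_force: [0.1, 0.6, 0.6]
gripper_width: 1.002
```

Run:
```python
from look import *
o=get_obs();print(o["t"],o["eef_pos"],o["contact_force"])
for n in("side","scene"):
    c=read_camera(n);P=cloud(c);cv2.imwrite(f"pics/{n}_end.png",c["color"][...,::-1])
    R=lambda x,y,r,z0,z1:(np.hypot(P[...,0]-x,P[...,1]-y)<r)&(P[...,2]>z0)&(P[...,2]<z1)
    q=P[mask(c,(100,120,50),(125,255,255))&R(.51,-.36,.1,.062,.1)]
    _,lab,cc=cv2.kmeans(q[:,:2].astype(np.float32),3,None,(3,50,1e-5),5,2)
    for i in range(3): print(n,"cap",np.median(q[lab[:,0]==i],axis=0).round(4))
    f=P[mask(c,(3,120,60),(20,255,255))&R(.47,-.33,.06,.112,.125)];print("fin top",len(f),cv2.minAreaRect((f[:,:2]*1000).astype(np.float32)),np.median(f[:,2]))
    for nm,(x,y,r) in dict(jar=(.66,.262,.035),vial=(.628,-.2045,.025),stop=(.679,-.2635,.03)).items():
        e=P[R(x,y,r,.012,.07)];print(nm,((e.min(0)+e.max(0))/2).round(4))
a=cv2.imread("pics/side_end.png")[150:400,240:560];b=cv2.imread("pics/scene_end.png")[170:320,130:440]
cv2.imwrite("pics/ee.png",cv2.vconcat([cv2.resize(a,(620,330),interpolation=2),cv2.resize(b,(620,270),interpolation=2)]))
```

```text
28.2333 [ 0.46865702 -0.3284618   0.22269068] [0.13575075 0.56033081 0.57133661]
side cap [ 0.5322 -0.3291  0.0773]
side cap [ 0.4921 -0.3843  0.0774]
side cap [ 0.5137 -0.3551  0.0776]
fin top 244 ((476.43304443359375, -334.5346374511719), (18.07422637939453, 49.91217803955078), 54.031715393066406) 0.11786652458179234Traceback (most recent call last):
  File "<stdin>", line 11, in <module>
    return umr_minimum(a, axis, None, out, keepdims, initial, where)
ValueError: zero-size array to reduction operation minimum which has no identity
```

Run:
```python
from look import *
for n in("side","scene"):
    c=read_camera(n);P=cloud(c);cv2.imwrite(f"pics/{n}_end.png",c["color"][...,::-1])
    R=lambda x,y,r,z0,z1:(np.hypot(P[...,0]-x,P[...,1]-y)<r)&(P[...,2]>z0)&(P[...,2]<z1)
    for nm,(x,y,r) in dict(jar=(.66,.262,.035),vial=(.628,-.2045,.025),stop=(.679,-.2635,.03),dish=(.625,.205,.034)).items():
        e=P[R(x,y,r,.012,.07)];print(n,nm,len(e),((e.min(0)+e.max(0))/2).round(4) if len(e) else "hidden")
a=cv2.imread("pics/side_end.png")[150:400,240:560];b=cv2.imread("pics/scene_end.png")[170:320,130:440]
cv2.imwrite("pics/ee.png",cv2.vconcat([cv2.resize(a,(620,330),interpolation=2),cv2.resize(b,(620,270),interpolation=2)]))
```

```text
side jar 0 hidden
side vial 208 [ 0.6272 -0.2088  0.0326]
side stop 245 [ 0.6794 -0.2662  0.0225]
side dish 0 hidden
scene jar 229 [0.6609 0.2634 0.0346]
scene vial 161 [ 0.6302 -0.207   0.0321]
scene stop 201 [ 0.6793 -0.2648  0.0215]
scene dish 202 [0.6303 0.199  0.0166]
```

View pics/ee.png

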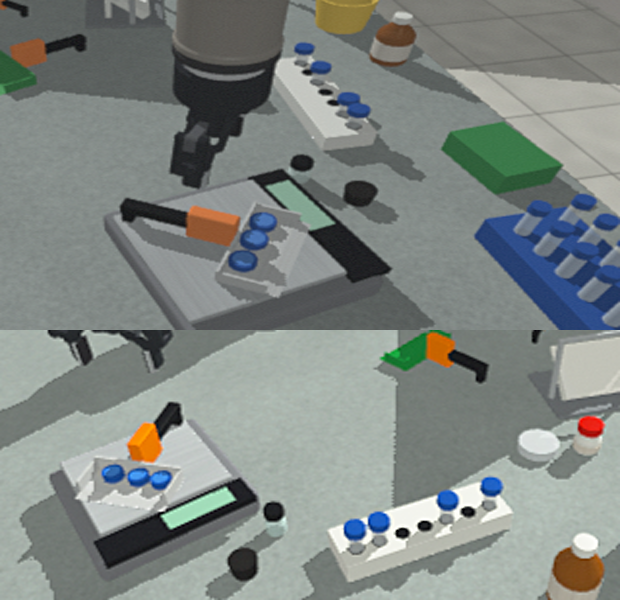

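The scoop lies level on the plate, released, with three caps in the pan (upper view (263,222), (254,239), (243,261)). The bystanders are where they were, so I'm handing in.

```bash
python3 -c "from station import *;print(hand_in())"
```

```text
the job is handed in; nothing more can be done
None
```

The job is done and handed in at about 28 s of the 67 s allowed. The loaded scoop lies released on the balance plate with all three caps in the pan.

**What I did**
- **Holder to bench:** I drew the scoop out of the holder by the black handle end, laid it flat on the bench and let go.
- **Push:** I took it again by the orange grip and pushed until the lip stopped at the rack face. The horizontal wrist force there was about 8 N.
- **Lift:** I lifted it nose-up, so the caps slid to the back of the pan.
- **Placing:** I set it down diagonally on the plate, at about 5 N by wrist force, and let go.

**Last checks**
- **Level:** The top of the orange grip is at 0.118 m, which is right for a scoop lying level on the plate at 0.060 m.
- **Caps:** Their tops are at about 0.077 m, so they sit on the pan floor.
- **Position:** The scoop's origin is about 1 cm from the plate centre. The pan's very lip may overhang one edge by a few mm.
- **Bystanders:** The vial, stopper and jar measure within about 4 mm of where they started. That is the camera noise.

**Checks that were weaker**
- **Side camera:** The arm hid the jar and dish from the side camera at the end, so only the scene camera confirms them.
- **Dish:** It looks undisturbed in that picture. My first dish measurement also took in other things, so I have no clean before-and-after number for it.

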